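Dock the bean caddy and click its lid lock shut

ROBOT

A 6-joint arm with a two-finger parallel gripper is mounted at the origin on the work surface. World frame = base frame: x ahead of the robot, y to its left, z up, the work surface at z = 0. Lengths are in m, angles in rad, forces in N, time in s.
With the tool pointing down it reaches from about 0.225 to 0.875 m from the base axis. Payload 3.4 kg.
Tool frame: the origin (TCP) lies on the centre line of the jaws, within the pads' length; the fingertips stand 17 mm ahead of it and the grasp point (between the pads) lies 2 mm behind it; z points along the fingers, y is the line along which they close (so a half turn about z gives the same grasp; the last joint's range is limited). The gripper opens to 85 mm and grips with 20 to 120 N. Pads are 22 mm wide; open, the fingers measure 114 mm over their backs; the gripper's body (76 mm by 85 mm) begins 54 mm behind the grasp point. The pads swing forward as they close: fully open they stand 13 mm farther back than shut.
Start: joints at [-1.451, 0.276, 1.505, -0, 1.361, -0.121], TCP at [0.137, -0.558, 0.248] pointing down, gripper open.
Joint ranges: [-2.89, 2.89], [-0.75, 2.08], [0.22, 2.7], [-1.18, 4.32], [0.11, 2.71], [-2.7, 2.7]. Speed limits (rad/s): [2.57, 2.57, 3.14, 3.14, 3.14, 3.14].

INTERFACE

Orientations are given as a unit quaternion [w, x, y, z].
In Python, from rig import manip gives the robot as it stands.
- The arm moves only by the tool move_arm, never from a script. Its argument "steps" is one flat list of numbers, 7 for each row, row after row: the turn, a rotation vector about the world's x, y, z normalised to -1 to 1, where 1 is 360 degrees, then the shift along the world's x, y, z normalised to -1 to 1, where 1 is 1 m, then the opening, from -1 (shut) to 1 (fully open). A call has exactly 10 rows; each row is the pose to reach, as a shift and turn from the pose commanded when the call began, turning the shorter way round; what a row does not reach only later rows make up. A row lasts 1/10 s, in which the tool goes at most 50 mm and 8.59 degrees, less where a joint would pass 70% of its speed; a pose out of reach is approached as far as the arm can. A call with a number of a shift or a turn outside -1 to 1 is refused whole. A call with a gripper value outside its range is refused whole. The fingers move at their own pace and stop on an object; "squeeze" is the grip in N (left out, the last holds). Time passes only in rows, so rows that repeat a pose let the fingers close, or fill a call up. It gives the time, the measured TCP pose, the force, the opening and the grip force at its end, in the units of the state.
- manip.get_state(): the state, without advancing time (a new reading comes with each control period).
- manip.get_image(name): name is "scene" or "top" or "wrist"; returns a dict with "pixels" (480x640x3 uint8, blue, green, red), "fx", "fy", "cx", "cy" (pixels), "R" (3x3) and "t" (3): a world point X has camera coordinates R X + t. Camera axes: x right, y down, z forward; pixel columns grow to the right and rows downward; lengths in m; the calibration is good to about 2 mm. A picture is of the moment at which its call begins. There is no depth.
- manip.sign_off(): hands the job in; it is judged then, once.
The state is a dict: "clock": time; "qpos": joint angles; "qd": joint speeds; "effort": joint torques, N m; "position": TCP position; "ee_rot": TCP orientation; "contact_force": force on the tool from outside, world axes, zero at the start; "moment": the same for the moment, N m; "width": finger opening in m; "gripper_force": force on a finger pad.
Only numpy, scipy, OpenCV 4.12 (cv2) and the standard library are available. Lean on these libraries where they do the work, as an engineer would, in place of code of your own. Each camera call takes 0.05 s, during which the arm holds its last target. There are 200 camera calls.

TASK

Take the square steel bean caddy by its body, never by the knob on its lid, set it fully down in the square dock on the counter, in any quarter turn, and let go. Then take the lid knob and turn it clockwise, regripping as needed, until it clicks past its detent and stays locked, with the caddy still standing fully home in the dock. Leave the other things on the bar where they are.

Things in the scene. Friction and masses are not known exactly. Their poses are not given: they have to be found in the camera images.
- caddy_mid (a point): The bean caddy: loose square steel box 60 x 60 mm, 88 mm tall, with a 4 mm black lid and on that a bar knob, 136.5 mm tall in all, about 0.42 kg. Stands upright. This point is on its vertical axis 68 mm above its underside, and is the height at which to grip the steel body, across any two opposite sides (60 mm). Much lower, the gripper's palm would meet the knob. x and y axes are normal to its sides, z up.
- dock_floor (a point): The dock: dark wooden block fixed to the counter, 100 x 100 mm, 22 mm tall, with one square pocket 66 x 66 mm, 12 mm deep, with a 4 mm chamfer at the mouth. This point is the centre of the pocket's floor, 10 mm above the counter; x and y axes along the pocket's sides, z up. It keeps the caddy from turning. The caddy's middle point is 68 mm above this point when fully home; the caddy may stand in any of the four quarter turns.
- lock_grip (a point): Grip point of the lid's aluminium knob: a 24 mm radius disc 8 mm thick on the lid, and on it a straight bar 44 mm long, 16 mm thick, its top 44 mm above the lid. This point is on the knob's axis, 31 mm above the lid, 13 mm below the bar's top and 23 mm above the disc; it lies 55 mm above the caddy's middle point. x axis along the bar (black mark at the +x end), y across its 16 mm thickness, z up. The axes turn with the knob.
- lock (a joint): Knob angle relative to the caddy, rad, growing clockwise seen from above; stops at 0 (open) and 2.35 (locked). Starts at 0 to 0.4, turns easily (0.03 N m) and stays where left up to about 1.45; from there to 2.0 it rides over a spring detent (about 0.25 N m), springing back if let go before 1.75, snapping on past it. Clicked is beyond 1.95; turn it to the stop. Takes two or more grips.
- tamper: Bystander: dark steel coffee tamper, 58 mm disc with a knobbed handle, 94 mm tall. Origin at its underside's centre.
- round_jar: Bystander: ROUND steel jar 68 mm across, 118 mm tall with its small round lid knob; not the caddy. Origin at its underside's centre.
- pitcher: Bystander: steel milk pitcher with a side handle, 84 mm across, 100 mm tall. Origin at its underside's centre.
- shaker: Bystander: round steel cocoa shaker, 70 mm across, 107 mm tall. Origin at its underside's centre.
- cup_stack: Bystander: stack of white paper cups, 77 mm across, 115 mm tall. Origin at its underside's centre.
- tumbler: Bystander: clear glass tumbler, 76 mm across, 90 mm tall. Origin at its underside's centre.
- spoon: Bystander: steel spoon lying flat, 170 mm long. Origin at its underside's centre.
- caddy: The same caddy (with its lid and knob); origin at the centre of its underside, axes as above.
Things that resemble listed ones, but are neither listed nor needed, are in the scene too. Leave any blue or green look-alike of the caddy alone.

How it is judged:
On the way, in this order (a step that is already met when the one before it is completed fails the run):
1. the caddy stands fully down in the dock, let go, its knob not yet turned past 1.0 rad (horizontal distance between caddy_mid and dock_floor below 0.008 m and z of caddy_mid in the frame of dock_floor below 0.0715 m and angle between caddy_mid's own z axis and vertical below 0.06 rad and contact force between the fingers and caddy below 0.3 N and value of joint lock below 1 rad), for 0.2 s.
2. the knob is turned past its detent while the caddy stands in the dock (horizontal distance between caddy_mid and dock_floor below 0.008 m and z of caddy_mid in the frame of dock_floor below 0.0715 m and angle between caddy_mid's own z axis and vertical below 0.06 rad and value of joint lock above 1.95 rad), for 0.1 s.
At the end, for the whole second after the job is handed in: The caddy stands upright (within 0.06 rad) and fully down in the dock (within 3.5 mm of its floor, within 8 mm of its centre), at rest and let go, and its lid knob is past the detent (joint beyond 1.95 rad) (all of step 2 and linear speed of caddy below 0.02 m/s); the robot touches nothing.
It fails at once if the fingers take hold of the lid knob while the caddy is not in the dock (contact force between the fingers and lock above 1.5 N and (horizontal distance between caddy_mid and dock_floor above 0.015 m or z of caddy_mid in the frame of dock_floor above 0.082 m)).
It fails at once if one of the other loose things on the bar is shifted by more than 30 mm (distance of any of tamper, round_jar, pitcher, shaker, cup_stack, tumbler, spoon from where it was at the start of the episode above 0.03 m).
It fails at once if an upright bystander is tipped over (angle between any of tamper, round_jar, pitcher, shaker, cup_stack, tumbler's own z axis and vertical above 0.5 rad).
It also fails if it takes over 72 s, if anything falls off the work surface, if the arm or the gripper's body presses on something with over 40 N, if the wrist force passes 120 N, or if a joint passes its speed limit or range.

## Working session

There is one attempt and no reset: what is moved stays moved. The work goes in short steps, Python scripts to look and compute and a tool call to move; the robot and the scene stay as the last step left them, time stands still between calls to the robot, and variables do not carry over. Pictures are saved under pics/ and viewed, at most 13 in all, crops included, and the job is handed in when it is done.

Besides the shell and the picture viewer there is one more tool, called after "Emit:" in YAML: its name, and indented under it one key for each argument. move_arm: Moves the arm, as the interface text tells. Scaled input: -1 to 1 covers 1 m each way for a shift and 360 degrees each way for a turn. Its arguments: {"type":"object","properties":{"steps":{"type":"array"},"squeeze":{"type":"number"}},"required":["steps"]}

```bash
mkdir -p pics
cat > h.py <<'E'
from rig import manip
import cv2, numpy as np, json
def snap(n,tag):
    im=manip.get_image(n); cv2.imwrite(f'pics/{tag}.png',im['pixels'])
    np.savez(f'pics/{tag}.npz',**{k:np.asarray(v) for k,v in im.items()}); return im
def load(tag): return dict(np.load(f'pics/{tag}.npz'))
def ray(im,u,v,z):
    R=np.array(im['R']);t=np.array(im['t']);c=-R.T@t
    d=R.T@np.array([(u-im['cx'])/im['fx'],(v-im['cy'])/im['fy'],1]); return c+d*(z-c[2])/d[2]
def proj(im,X):
    p=im['R']@np.asarray(X)+im['t']; return np.array([im['fx']*p[0]/p[2]+im['cx'],im['fy']*p[1]/p[2]+im['cy']])
E
python3 - <<'E'
from h import *
a=snap('top','top0');b=snap('scene','sc0')
for i in(a,b):print(-np.array(i['R']).T@i['t'],i['fx'],np.round(i['R'],2).tolist())
print(manip.get_state())
E
```

```text
[ 0.36910463 -0.04017735  1.28459113] 521.0637955868538 [[0.01, -1.0, -0.02], [-0.98, -0.01, -0.18], [0.18, 0.02, -0.98]]
[1.28544267 0.20832956 1.33638866] 558.4344708074542 [[-0.3, 0.95, -0.01], [0.82, 0.25, -0.51], [-0.48, -0.15, -0.86]]
{'clock': 0.1, 'qpos': array([-1.45100845e+00,  2.76510979e-01,  1.50602874e+00, -4.32548558e-05,
        1.36071757e+00, -1.20974383e-01]), 'qd': array([ 2.42722171e-04, -1.69320335e-03, -1.29904641e-03,  1.07240250e-03,
       -1.62942889e-03, -9.00082013e-05]), 'effort': array([ 7.05063812e-04, -4.17700124e+01, -2.46406263e+01, -2.03965074e-04,
        5.84721740e-03,  4.69510852e-06]), 'position': array([ 0.1370436 , -0.55795272,  0.2475292 ]), 'ee_rot': array([-8.32333219e-04,  9.92762050e-01,  1.20095039e-01, -2.06543951e-05]), 'contact_force': array([ 0.51173407, -0.48658998,  0.26664806]), 'moment': array([ 0.03261121, -0.03224624, -0.01687969]), 'gripper_force': 0.0, 'width': 0.08558843672181256}
```

View pics/top0.png

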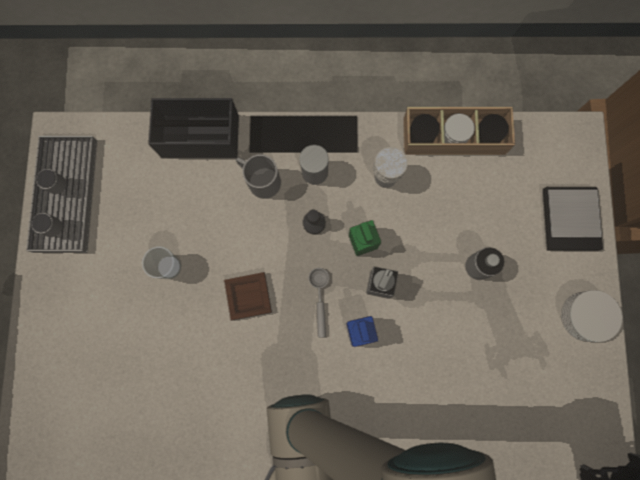

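View pics/sc0.png

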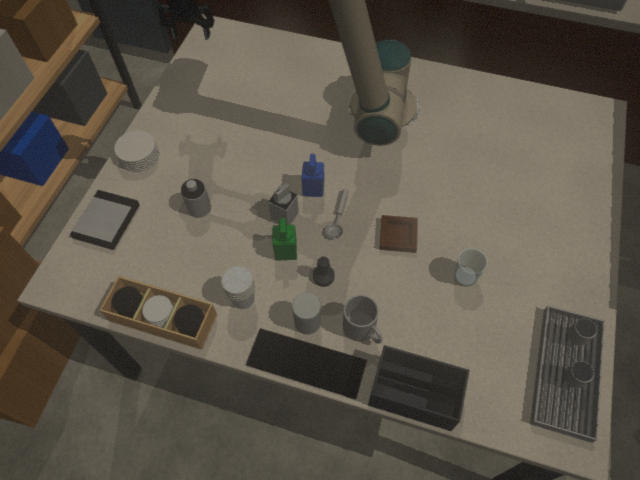

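The top view shows these candidates: the steel and black-lid square box at (383,281) is the caddy. Green (365,237) and blue (362,331) are look-alikes, and (489,261) is the round jar. The dock is the brown block at (248,296). An enlarged crop should confirm this.

Run:
```python
from h import *
a=load('top0')
p=a['pixels']
c=cv2.resize(p[215:355,220:420],None,fx=4,fy=4,interpolation=cv2.INTER_CUBIC)
cv2.imwrite('pics/crop0.png',cv2.convertScaleAbs(c,alpha=1.5))
hsv=cv2.cvtColor(p,cv2.COLOR_BGR2HSV)
m=cv2.inRange(hsv,(0,70,20),(15,255,140)); m[:, :210]=0;m[:,290:]=0;m[:260]=0;m[335:]=0
k,_=cv2.findContours(m,0,2);k=max(k,key=cv2.contourArea)
r=cv2.minAreaRect(k);print(r,cv2.contourArea(k))
# outline corner points at top height
w=np.array([ray(a,u,v,.022)[:2] for u,v in k[:,0]],np.float32)
print('dock',cv2.minAreaRect(w))
print('caddy approx',ray(a,383,281,.092),'spoon',ray(a,320,280,0))
```

```text
((247.1799774169922, 295.739990234375), (41.05421447753906, 41.4119873046875), 79.69515228271484) 1602.5
dock ((0.4635668396949768, 0.15539422631263733), (0.09954598546028137, 0.0995040237903595), 11.664604187011719)
caddy approx [ 0.49360105 -0.16594178  0.092     ] spoon [ 0.5046871  -0.02021047  0.        ]
```

View pics/crop0.png

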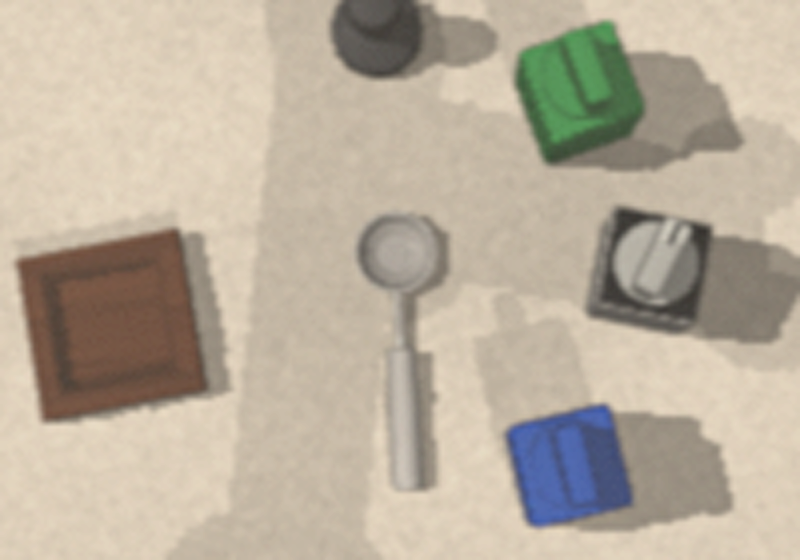

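Run:
```python
from h import *
a=load('top0')
f=lambda x,y,z:ray(a,(x+.5)/4-.5+220,(y+.5)/4-.5+215,z)[:2]
C=np.array([f(*q,.092) for q in[(615,208),(712,225),(697,320),(603,303)]])
print(C,C.mean(0))
for i in range(4):
    d=C[(i+1)%4]-C[i];print(np.linalg.norm(d),np.degrees(np.arctan2(d[1],d[0])))
A=f(650,284,.136);B=f(680,228,.136);d=B-A;print('knob',A,B,np.degrees(np.arctan2(d[1],d[0])))
for n,q in dict(gr=(580,90),bl=(568,470)).items():print(n,f(*q,.092))
# dock inner
D=np.array([f(*q,.022) for q in[(18,260),(178,230),(208,388),(44,420)]])
print('dock',D.mean(0));
for i in range(4):
    d=D[(i+1)%4]-D[i];print(np.linalg.norm(d),np.degrees(np.arctan2(d[1],d[0])))
```

```text
[[ 0.52663675 -0.14428295]
 [ 0.51713213 -0.19978854]
 [ 0.46263359 -0.1902461 ]
 [ 0.47195231 -0.13687253]] [ 0.49458869 -0.16779753]
0.05631347505542684 -99.71692352682703
0.05532765429637525 170.06846227562428
0.0541809676709686 80.09631513853145
0.055184262740732425 -7.717286551792994
knob [ 0.47878445 -0.15923852] [ 0.5098941  -0.17621417] -28.62002488735511
gr [ 0.5956584  -0.12468328]
bl [ 0.37785349 -0.11631084]
dock [0.4633192  0.15454957]
0.09904853541077742 -78.95111282525878
0.09772181398764451 -167.78963932417992
0.10025493443165252 101.39640637476373
0.098312878786345 11.50130067449067
```

Emit:
move_arm:
  steps: [0,0,-0.01,0.04,0.044,0,1,0,0,-0.02,0.076,0.083,0,1,0,0,-0.03,0.112,0.122,0,1,0,0,-0.04,0.148,0.162,0,1,0,0,-0.05,0.184,0.201,0,1,0,0,-0.06,0.22,0.24,0,1,0,0,-0.0655,0.255,0.279,0,1,0,0,-0.0655,0.29,0.317,0,1,0,0,-0.0655,0.325,0.355,0,1,0,0,-0.0655,0.3575,0.3905,0,1]
  squeeze: 60

```text
clock: 1.1
position: [0.4756, -0.1878, 0.2482]
ee_rot: [0.0, 0.996, -0.085, -0.0]
contact_force: [1.1, -0.8, -1.0]
width: 0.0855
gripper_force: 0.0
```

Run:
```python
from h import *
a=snap('wrist','w1');s=manip.get_state()
print(s['clock'],s['position'],s['ee_rot'],s['qpos']);print(-a['R'].T@a['t'],np.round(a['R'],2).tolist())
for X in([.4945,-.1675,.092],[.4945,-.1675,.136]):print(proj(a,X))
```

```text
1.15 [ 0.48082941 -0.18151903  0.2481123 ] [-0.0036291   0.99654569 -0.08292482  0.00264477] [-0.50241328  0.18233511  1.63276664  0.00905616  1.32462498  1.2322263 ]
[ 0.55166734 -0.20098977  0.37393932] [[-0.17, -0.99, 0.0], [-0.94, 0.16, 0.3], [-0.3, 0.05, -0.95]]
[289.10661511 206.09217994]
[283.81003027 220.92249261]
```

View pics/w1.png

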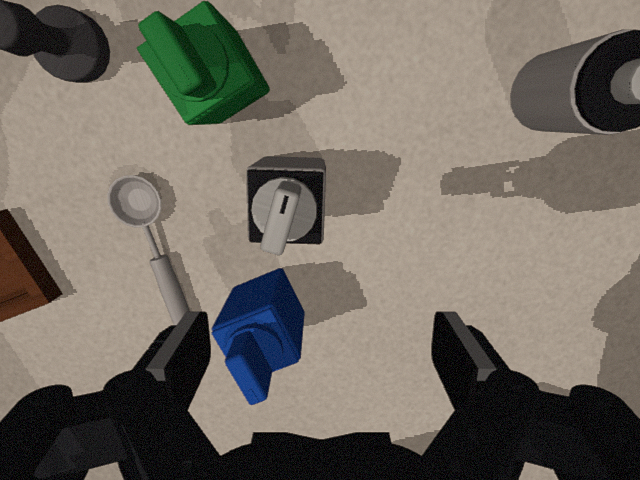

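The wrist view shows the black caddy lid spanning cols 248–325, rows 168–244. Its centre matches my predicted pixel to about 1 mm. I'll lower a bit and refine the pose at rest.

Emit:
move_arm:
  steps: [0,0,0,0,0,-0.02,1,0,0,0,0,0,-0.04,1,0,0,0,0,0,-0.05,1,0,0,0,0,0,-0.05,1,0,0,0,0,0,-0.05,1,0,0,0,0,0,-0.05,1,0,0,0,0,0,-0.05,1,0,0,0,0,0,-0.05,1,0,0,0,0,0,-0.05,1,0,0,0,0,0,-0.05,1]

```text
clock: 2.15
position: [0.4748, -0.1897, 0.1985]
ee_rot: [0.0, 0.996, -0.085, 0.0]
contact_force: [0.7, -0.2, -0.8]
width: 0.0856
gripper_force: 0.0
```

Run:
```python
from h import *
a=snap('wrist','w2');s=manip.get_state()
print(s['clock'],s['position'],s['ee_rot'],s['contact_force'])
u,v=proj(a,[.4945,-.1675,.092]);print(u,v)
g=cv2.cvtColor(a['pixels'],cv2.COLOR_BGR2GRAY)
print(a['pixels'][int(v)-60:int(v)+61:6,int(u)].tolist())
m=(g<45).astype(np.uint8)
n,l,st,ce=cv2.connectedComponentsWithStats(m)
for i in range(1,n):
    if st[i,4]>300 and abs(ce[i,0]-u)<80 and abs(ce[i,1]-v)<80:
        k,_=cv2.findContours((l==i).astype(np.uint8),0,2)
        w=np.array([ray(a,*q,.092)[:2] for q in k[0][:,0]],np.float32)
        print(st[i],ce[i],cv2.minAreaRect(w))
c=a['pixels'][:, :];cv2.imwrite('pics/c2.png',c)
```

```text
2.2 [ 0.47473169 -0.18964773  0.19844149] [ 7.48962398e-05  9.96355887e-01 -8.52932243e-02  7.82610109e-05] [-0.18520526  0.74153056 -0.12164781]
279.7212408666378 222.52170048505337
[[64, 65, 73], [57, 57, 66], [61, 66, 70], [48, 51, 52], [33, 30, 33], [87, 94, 98], [67, 69, 77], [66, 73, 76], [115, 120, 126], [152, 161, 168], [145, 155, 161], [144, 154, 159], [140, 149, 153], [123, 128, 136], [109, 117, 122], [73, 76, 80], [99, 108, 111], [95, 100, 105], [152, 168, 181], [146, 159, 172], [146, 163, 175]]
[ 229  179   91   88 2577] [278.51299961 212.4128832 ] ((0.49421942234039307, -0.16421470046043396), (0.05520092323422432, 0.05545894056558609), 78.4593276977539)
```

View pics/c2.png

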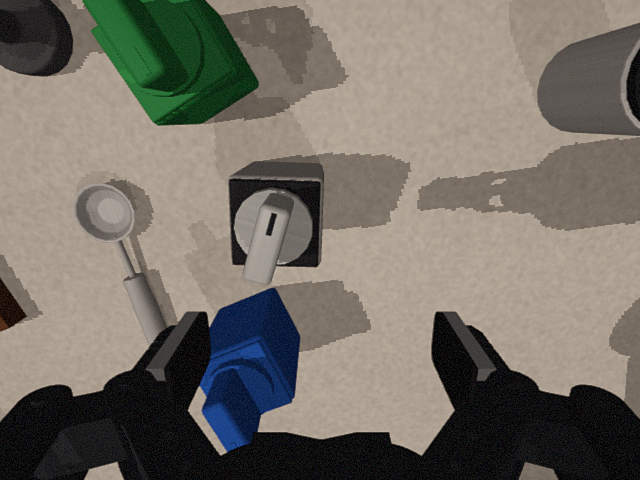

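The lid is at cols 229–324, rows 179–267, aligned with the jaws, and the bar's black mark is at (272,222). The shift was cut short by about 30 mm, so I'll correct it and go down to a first height where the palm is still clear of the knob.

Emit:
move_arm:
  steps: [0,0,-0.0025,0.01,0.012,0,1,0,0,-0.0025,0.0193,0.0241,0,1,0,0,-0.0025,0.0193,0.0241,-0.02,1,0,0,-0.0025,0.0193,0.0241,-0.045,1,0,0,-0.0025,0.0193,0.0241,-0.07,1,0,0,-0.0025,0.0193,0.0241,-0.09,1,0,0,-0.0025,0.0193,0.0241,-0.103,1,0,0,-0.0025,0.0193,0.0241,-0.11,1,0,0,-0.0025,0.0193,0.0241,-0.1135,1,0,0,-0.0025,0.0193,0.0241,-0.1135,1]

```text
clock: 3.2
position: [0.4943, -0.1654, 0.0848]
ee_rot: [0.0, 0.996, -0.093, -0.0]
contact_force: [-0.6, 0.1, 0.6]
width: 0.0849
gripper_force: 0.0
```

Run:
```python
from h import *
a=snap('wrist','w3');b=snap('scene','s3');s=manip.get_state()
print(s['clock'],s['position'],s['ee_rot'],s['contact_force'])
c=cv2.resize(b['pixels'][120:270,220:380],None,fx=3,fy=3)
cv2.imwrite('pics/c3.png',np.hstack([cv2.resize(a['pixels'],(320,240)),cv2.resize(c,(256,240))]))
```

```text
3.3 [ 0.49460308 -0.16568828  0.08546846] [ 2.85265747e-04  9.95665944e-01 -9.29991698e-02  6.33366352e-04] [ 0.78276208 -0.0705243   0.43759862]
```

View pics/c3.png

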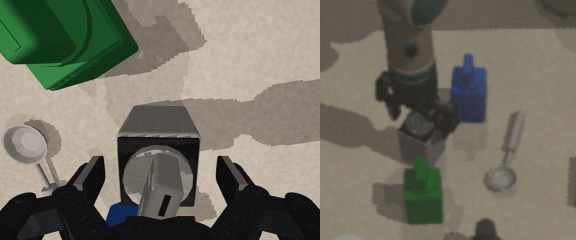

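Wrist view (left half): the lid spans cols 118–200 and is centred between the fingers at 103 and 217. There is no contact yet. I'll go down slowly and watch the force.

Emit:
move_arm:
  steps: [0,0,0,0,0,-0.001,1,0,0,0,0,0,-0.002,1,0,0,0,0,0,-0.003,1,0,0,0,0,0,-0.004,1,0,0,0,0,0,-0.005,1,0,0,0,0,0,-0.006,1,0,0,0,0,0,-0.007,1,0,0,0,0,0,-0.007,1,0,0,0,0,0,-0.007,1,0,0,0,0,0,-0.007,1]

```text
clock: 4.3
position: [0.4945, -0.1657, 0.0803]
ee_rot: [0.0, 0.996, -0.093, 0.001]
contact_force: [-4.3, 2.0, 16.6]
width: 0.0855
gripper_force: 0.0
```

The palm meets the knob top at TCP z ≈ 0.080, so I'll back off about 2 mm and close on the upper body.

Emit:
move_arm:
  steps: [0,0,0,0,0,0.002,1,0,0,0,0,0,0.0045,1,0,0,0,0,0,0.0045,-1,0,0,0,0,0,0.0045,-1,0,0,0,0,0,0.0045,-1,0,0,0,0,0,0.0045,-1,0,0,0,0,0,0.0045,-1,0,0,0,0,0,0.0045,-1,0,0,0,0,0,0.0045,-1,0,0,0,0,0,0.0045,-1]
  squeeze: 60

```text
clock: 5.3
position: [0.4941, -0.1651, 0.0824]
ee_rot: [-0.0, 0.996, -0.093, 0.0]
contact_force: [0.6, 3.2, 4.3]
width: 0.0586
gripper_force: 65.2
```

Emit:
move_arm:
  steps: [0,0,0,0,0,0.003,-1,0,0,0,0,0,0.008,-1,0,0,0,0,0,0.015,-1,0,0,0,0,0,0.025,-1,0,0,0,0,0,0.04,-1,0,0,0,0,0,0.06,-1,0,0,0,0,0,0.08,-1,0,0,0,0,0,0.1,-1,0,0,0,0,0,0.11,-1,0,0,0,0,0,0.11,-1]

```text
clock: 6.3
position: [0.495, -0.1661, 0.1941]
ee_rot: [0.001, 0.996, -0.093, 0.002]
contact_force: [0.7, -0.3, -3.6]
width: 0.0588
gripper_force: 65.2
```

Run:
```python
from h import *
b=snap('scene','s4');s=manip.get_state()
print(s['clock'],s['position'],s['ee_rot'],s['contact_force'],s['width'],s['gripper_force'])
cv2.imwrite('pics/c4.png',cv2.resize(b['pixels'][90:250,220:420],None,fx=3,fy=3))
```

```text
6.35 [ 0.4941624  -0.16570213  0.1928407 ] [ 3.46103523e-04  9.95654274e-01 -9.31240809e-02  5.93371712e-04] [-0.60007239 -0.56602765 -3.26986237] 0.05865047323248167 65.15906810760498
```

View pics/c4.png

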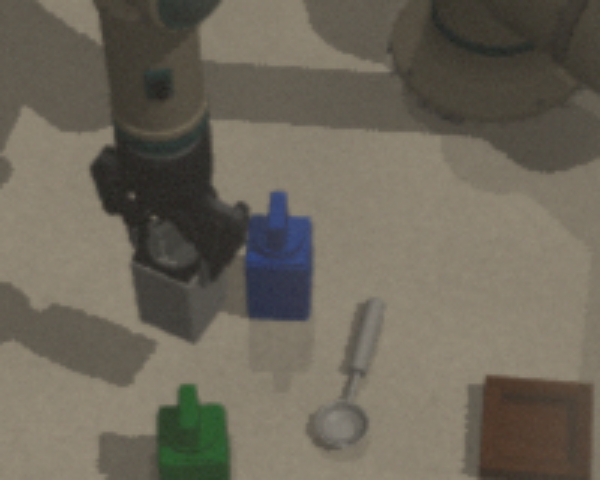

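The scene crop shows the caddy lifted clear and hanging upright in the jaws at about (175,285). I'll carry it over the dock.

Emit:
move_arm:
  steps: [0,0,0.003,-0.001,0.012,0,-1,0,0,0.009,-0.004,0.04,0,-1,0,0,0.017,-0.008,0.08,0,-1,0,0,0.025,-0.012,0.12,0,-1,0,0,0.033,-0.016,0.16,0,-1,0,0,0.041,-0.019,0.2,0,-1,0,0,0.049,-0.023,0.24,0,-1,0,0,0.056,-0.026,0.275,0,-1,0,0,0.06,-0.029,0.305,0,-1,0,0,0.0617,-0.0305,0.3205,0,-1]

```text
clock: 7.35
position: [0.4614, 0.1579, 0.191]
ee_rot: [-0.001, 0.995, 0.102, -0.002]
contact_force: [0.5, 0.1, -4.1]
width: 0.0591
gripper_force: 65.6
```

Emit:
move_arm:
  steps: [0,0,0,0,0,-0.01,-1,0,0,0,0,0,-0.025,-1,0,0,0,0,0,-0.04,-1,0,0,0,0,0,-0.055,-1,0,0,0,0,0,-0.065,-1,0,0,0,0,0,-0.07,-1,0,0,0,0,0,-0.07,-1,0,0,0,0,0,-0.07,-1,0,0,0,0,0,-0.07,-1,0,0,0,0,0,-0.07,-1]

```text
clock: 8.35
position: [0.464, 0.1551, 0.1229]
ee_rot: [-0.0, 0.995, 0.1, 0.001]
contact_force: [0.8, -0.1, -3.4]
width: 0.0586
gripper_force: 65.5
```

Run:
```python
from h import *
a=snap('wrist','w5');b=snap('top','t5');d=snap('scene','s5');s=manip.get_state()
print(s['clock'],s['position'],s['ee_rot'],s['contact_force'],s['width'],s['gripper_force'])
c=b['pixels'][245:345,195:315]
cv2.imwrite('pics/c5.png',np.hstack([cv2.resize(a['pixels'],(400,300)),cv2.resize(d['pixels'][180:300,340:500],(400,300))]))
for im in(a,d):print(proj(im,[.4635,.155,.092+.02]))
```

```text
8.5 [0.46371273 0.15502288 0.1226854 ] [9.42840768e-06 9.94940203e-01 1.00468164e-01 3.73461372e-04] [-0.12610457 -0.8975182  -3.99800831] 0.0591214113930626 65.52098035812378
[320.33055746 322.25230159]
[399.79759751 212.25743759]
```

View pics/c5.png

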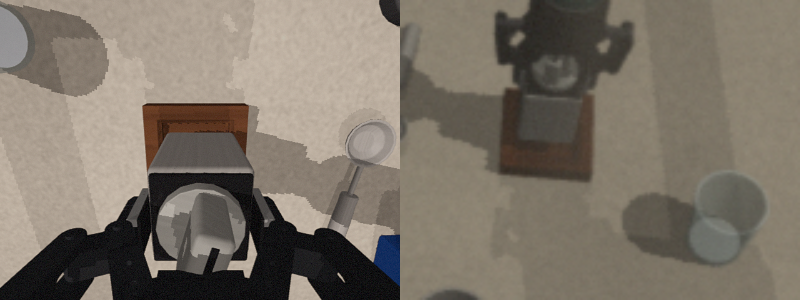

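The wrist view has the dock's far edge from (143,104) to (249,104) at half scale, with the caddy hanging just above the pocket. I'll refine the dock centre from this close view.

Run:
```python
from h import *
a=load('w5');p=a['pixels'];hsv=cv2.cvtColor(p,cv2.COLOR_BGR2HSV)
m=cv2.inRange(hsv,(0,70,20),(15,255,170));m[:140]=0;m[:,:200]=0;m[:,430:]=0
m=cv2.morphologyEx(m,cv2.MORPH_OPEN,np.ones((3,3)))
ys,xs=np.where(m);print(xs.min(),xs.max(),ys.min(),ys.max())
# left/right edges by rows where straight top outline
L=[];Rr=[]
for y in range(175,220,5):
    x=np.where(m[y])[0]; L.append(ray(a,x.min(),y,.022)[:2]);Rr.append(ray(a,x.max()+1,y,.022)[:2])
T=[]
for x in range(250,380,10):
    y=np.where(m[:,x])[0].min();T.append(ray(a,x,y,.022)[:2])
ang=np.radians(11.5);ex=np.array([np.cos(ang),np.sin(ang)]);ey=np.array([-ex[1],ex[0]])
c0=np.array([.4635,.155])
for n,q in(('L',L),('R',Rr),('T',T)):
    q=np.array(q)-c0;print(n,np.round(1000*np.c_[q@ex,q@ey],1).tolist())
# caddy bottom/lid corners: dark lid
```

```text
228 397 165 269
L [[46.5, 54.3], [43.5, 54.5], [40.6, 54.1], [37.6, 54.3], [34.6, 54.5], [31.6, 54.2], [28.5, 54.4], [25.4, 54.6], [22.3, 54.2]]
R [[46.5, -45.7], [43.5, -45.9], [40.6, -45.5], [37.6, -45.7], [34.6, -45.9], [31.6, -45.5], [28.5, -45.6], [25.4, -45.8], [22.3, -45.4]]
T [[50.6, 41.1], [50.0, 35.3], [51.1, 29.4], [51.7, 23.5], [51.7, 17.7], [52.3, 11.8], [51.7, 6.0], [51.7, 0.2], [52.3, -5.7], [52.3, -11.5], [52.3, -17.4], [52.3, -23.2], [52.3, -29.0]]
```

Emit:
move_arm:
  steps: [0,0,0,0.0007,0.004,0,-1,0,0,0,0.0007,0.004,0,-1,0,0,0,0.0007,0.004,-0.005,-1,0,0,0,0.0007,0.004,-0.01,-1,0,0,0,0.0007,0.004,-0.014,-1,0,0,0,0.0007,0.004,-0.017,-1,0,0,0,0.0007,0.004,-0.02,-1,0,0,0,0.0007,0.004,-0.023,-1,0,0,0,0.0007,0.004,-0.025,-1,0,0,0,0.0007,0.004,-0.026,-1]

```text
clock: 9.5
position: [0.4642, 0.1589, 0.0961]
ee_rot: [0.0, 0.995, 0.1, -0.0]
contact_force: [-0.7, 0.1, -3.1]
width: 0.0586
gripper_force: 65.6
```

It has entered the pocket with no side force. Next: lower the last few millimetres.

Emit:
move_arm:
  steps: [0,0,0,0,0,-0.001,-1,0,0,0,0,0,-0.002,-1,0,0,0,0,0,-0.003,-1,0,0,0,0,0,-0.0035,-1,0,0,0,0,0,-0.004,-1,0,0,0,0,0,-0.0045,-1,0,0,0,0,0,-0.0045,-1,0,0,0,0,0,-0.0045,-1,0,0,0,0,0,-0.0045,-1,0,0,0,0,0,-0.0045,-1]

```text
clock: 10.5
position: [0.4643, 0.159, 0.0924]
ee_rot: [-0.0, 0.995, 0.1, 0.0]
contact_force: [-1.8, 0.3, 6.0]
width: 0.0586
gripper_force: 66.7
```

It is on the floor (6 N upward at the expected height). Release and rise.

Emit:
move_arm:
  steps: [0,0,0,0,0,0.001,1,0,0,0,0,0,0.001,1,0,0,0,0,0,0.001,1,0,0,0,0,0,0.001,1,0,0,0,0,0,0.002,1,0,0,0,0,0,0.01,1,0,0,0,0,0,0.03,1,0,0,0,0,0,0.06,1,0,0,0,0,0,0.095,1,0,0,0,0,0,0.1,1]

```text
clock: 11.5
position: [0.467, 0.1595, 0.1964]
ee_rot: [-0.0, 0.995, 0.1, 0.005]
contact_force: [1.5, 0.1, 0.8]
width: 0.0853
gripper_force: 0.0
```

Emit:
move_arm:
  steps: [0,0,0,0,0,0,1,0,0,0,0,0,0,1,0,0,0,0,0,0,1,0,0,0,0,0,0,1,0,0,0,0,0,0,1,0,0,0,0,0,0,1,0,0,0,0,0,0,1,0,0,0,0,0,0,1,0,0,0,0,0,0,1,0,0,0,0,0,0,1]

```text
clock: 12.5
position: [0.4643, 0.159, 0.1919]
ee_rot: [0.0, 0.995, 0.1, 0.0]
contact_force: [0.4, 0.4, 0.5]
width: 0.0855
gripper_force: 0.0
```

Run:
```python
from h import *
a=snap('wrist','w6');b=snap('scene','s6');s=manip.get_state()
print(s['clock'],s['position'],s['ee_rot'],s['qpos'],s['contact_force'],s['width'])
print(proj(a,[.464,.159,.102]),proj(a,[.464,.159,.146]))
cv2.imwrite('pics/c6.png',np.hstack([a['pixels'][180:480,120:520],cv2.resize(b['pixels'][180:300,340:500],(400,300))]))
```

```text
12.6 [0.46420849 0.15896519 0.19186333] [5.89092313e-05 9.94940438e-01 1.00466514e-01 1.95686947e-05] [ 1.88099182e-01  1.90294836e-01  1.76997717e+00 -1.30566595e-04
  1.18129195e+00  1.55767249e+00] [-0.1253468   0.21968309 -0.15758303] 0.08519643664830537
[320.27083364 255.21313172] [320.28681156 285.6816365 ]
```

View pics/c6.png

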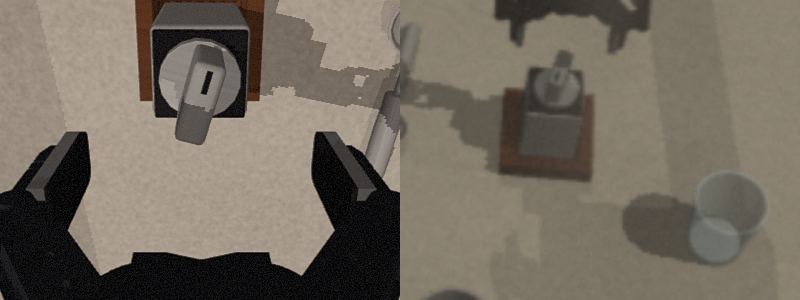

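The caddy stands square in the dock, lid rows 28–117 in the crop, and the fingers are clear. The bar's mark is at crop (207,82) and its far end is near (191,138). Working out the bar's direction.

Run:
```python
from h import *
a=load('w6')
P=[ray(a,120+x,180+y,.146)[:2] for x,y in[(207,82),(191,138),(207,70),(203,94)]]
for i,j in((1,0),(3,2)):
    d=P[i*0+j]-P[i] if 0 else P[j]-P[i];print(P[i],P[j],np.degrees(np.arctan2(d[1],d[0])))
# dark mark segmentation
g=cv2.cvtColor(a['pixels'],cv2.COLOR_BGR2GRAY)
r=g[240:285,312:345];m=(r<50).astype(np.uint8)
n,l,st,ce=cv2.connectedComponentsWithStats(m);print(st,ce)
i=min(range(1,n),key=lambda k:np.hypot(ce[k][0]-15,ce[k][1]-22));ys,xs=np.where(l==i)
w=np.array([ray(a,312+x,240+y,.146)[:2] for x,y in zip(xs,ys)],np.float32)
v=cv2.fitLine(w,cv2.DIST_L2,0,.01,.01).ravel();print(v,np.degrees(np.arctan2(v[1],v[0])),len(w))
c=np.array([.464,.159]);d=w.mean(0)-c;print(d,np.degrees(np.arctan2(d[1],d[0])))
# lid centre
k=(g<45).astype(np.uint8);k[:200]=0;k[305:]=0;k[:,:260]=0;k[:,380:]=0
q=max(cv2.findContours(k,0,2)[0],key=cv2.contourArea)
print(cv2.minAreaRect(np.array([ray(a,*t,.102)[:2] for t in q[:,0]],np.float32)))
```

```text
[0.44575059 0.16004494] [0.47673073 0.15831358] -3.1987115473514094
[0.47028659 0.15894116] [0.48266825 0.15955418] 2.834388921408806
[[   0    0   33   45 1367]
 [   9   11   12   23  118]] [[16.11923921 21.96488661]
 [14.61864407 22.40677966]]
[ 0.99666053 -0.08165658  0.4764727   0.15845111] -4.6837916 118
[ 0.01247265 -0.00054893] -2.5200227092038383
((0.4646085798740387, 0.15938937664031982), (0.055013712495565414, 0.05517396330833435), 11.377787590026855)
```

The bar points to about −5° and the knob axis is about (0.4645, 0.159). The bar angle is 0.28 rad relative to the caddy. I'll swing the wrist +163.5° to get one long clockwise stroke within the last joint's range.

Emit:
move_arm:
  steps: [0,0,0.0222,0,0,0,1,0,0,0.0444,0,0,0,1,0,0,0.0666,0,0,0,1,0,0,0.0888,0,0,0,1,0,0,0.111,0,0,0,1,0,0,0.1332,0,0,0,1,0,0,0.1555,0,0,0,1,0,0,0.1777,0,0,0,1,0,0,0.2,0,0,0,1,0,0,0.2222,0,0,0,1]

```text
clock: 13.6
position: [0.4642, 0.159, 0.1919]
ee_rot: [0.0, 0.696, 0.718, 0.0]
contact_force: [0.1, 0.4, -0.0]
width: 0.0851
gripper_force: 0.0
```

Emit:
move_arm:
  steps: [0,0,0.0232,0,0,0,1,0,0,0.0464,0,0,0,1,0,0,0.0696,0,0,0,1,0,0,0.0928,0,0,0,1,0,0,0.116,0,0,0,1,0,0,0.1392,0,0,0,1,0,0,0.1624,0,0,0,1,0,0,0.1856,0,0,0,1,0,0,0.2088,0,0,0,1,0,0,0.2319,0,0,0,1]

```text
clock: 14.6
position: [0.4642, 0.159, 0.1919]
ee_rot: [0.0, 0.041, 0.999, 0.0]
contact_force: [-0.4, 1.4, -0.5]
width: 0.0852
gripper_force: 0.0
```

Run:
```python
from h import *
a=snap('wrist','w7');s=manip.get_state()
q=s['ee_rot'];print(s['clock'],s['position'],q,np.degrees(2*np.arctan2(q[2],q[1]))-90,s['qpos'])
cv2.imwrite('pics/c7.png',a['pixels'][100:480,120:520])
```

```text
14.65 [0.46421159 0.15894175 0.19184784] [1.15399216e-05 3.88046067e-02 9.99246817e-01 3.18725772e-05] 85.5522028957208 [ 1.87923444e-01  1.90284322e-01  1.77003335e+00  6.15356841e-05
  1.18123816e+00 -1.30526755e+00]
```

View pics/c7.png

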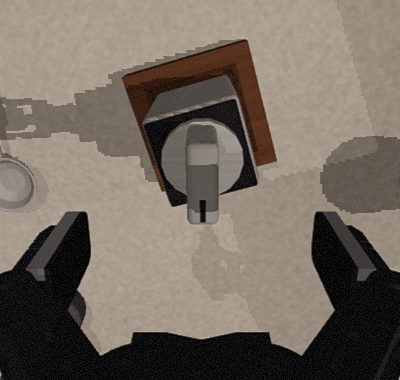

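The bar is vertical in the image at col 202, centred between the fingers at 90 and 312. Go down and close on the knob.

Emit:
move_arm:
  steps: [0,0,0,0.0003,0.0003,-0.02,1,0,0,0,0.0003,0.0003,-0.04,1,0,0,0,0.0003,0.0003,-0.052,1,0,0,0,0.0003,0.0003,-0.059,1,0,0,0,0.0003,0.0003,-0.059,1,0,0,0,0.0003,0.0003,-0.059,0,0,0,0,0.0003,0.0003,-0.059,-0.3,0,0,0,0.0003,0.0003,-0.059,-1,0,0,0,0.0003,0.0003,-0.059,-1,0,0,0,0.0003,0.0003,-0.059,-1]
  squeeze: 50

```text
clock: 15.65
position: [0.4648, 0.1594, 0.1333]
ee_rot: [0.0, 0.044, 0.999, 0.0]
contact_force: [0.1, -0.5, 1.0]
width: 0.0154
gripper_force: 49.7
```

Emit:
move_arm:
  steps: [0,0,0,0,0,0,-1,0,0,0,0,0,0,-1,0,0,0,0,0,0,-1,0,0,0,0,0,0,-1,0,0,0,0,0,0,-1,0,0,-0.005,0,0,0,-1,0,0,-0.01,0,0,0,-1,0,0,-0.02,0,0,0,-1,0,0,-0.03,0,0,0,-1,0,0,-0.04,0,0,0,-1]

```text
clock: 16.65
position: [0.4647, 0.1593, 0.1332]
ee_rot: [0.0, 0.17, 0.986, 0.0]
contact_force: [-1.4, 0.5, 6.1]
width: 0.0153
gripper_force: 50.6
```

Emit:
move_arm:
  steps: [0,0,-0.015,0,0,0,-1,0,0,-0.03,0,0,0,-1,0,0,-0.045,0,0,0,-1,0,0,-0.06,0,0,0,-1,0,0,-0.075,0,0,0,-1,0,0,-0.09,0,0,0,-1,0,0,-0.105,0,0,0,-1,0,0,-0.12,0,0,0,-1,0,0,-0.135,0,0,0,-1,0,0,-0.15,0,0,0,-1]

```text
clock: 17.65
position: [0.4644, 0.159, 0.1332]
ee_rot: [0.0, 0.599, 0.801, -0.0]
contact_force: [-1.6, -0.5, 6.6]
width: 0.0151
gripper_force: 50.7
```

Emit:
move_arm:
  steps: [0,0,-0.015,0,0,0,-1,0,0,-0.03,0,0,0,-1,0,0,-0.045,0,0,0,-1,0,0,-0.06,0,0,0,-1,0,0,-0.075,0,0,0,-1,0,0,-0.09,0,0,0,-1,0,0,-0.105,0,0,0,-1,0,0,-0.12,0,0,0,-1,0,0,-0.13,0,0,0,-1,0,0,-0.14,0,0,0,-1]

```text
clock: 18.65
position: [0.4642, 0.1592, 0.1332]
ee_rot: [-0.0, 0.883, 0.47, -0.0]
contact_force: [-1.9, -0.1, 5.9]
width: 0.0155
gripper_force: 50.7
```

Run:
```python
from h import *
s=manip.get_state()
q=s['ee_rot'];print(s['clock'],s['position'],q,np.degrees(2*np.arctan2(q[2],q[1]))-90,s['qpos'][5],s['contact_force'],s['moment'],s['width'])
```

```text
18.65 [0.46421761 0.15922641 0.13324137] [-2.08784940e-05  8.82661051e-01  4.70010021e-01 -2.18981077e-04] -33.93010443188894 0.7808469329348822 [-1.85063396 -0.07801718  5.90718736] [0.04142486 0.36035887 0.01237433] 0.015474464698458855
```

Emit:
move_arm:
  steps: [0,0,-0.002,0,0,0,-1,0,0,-0.004,0,0,0,-1,0,0,-0.006,0,0,0,-1,0,0,-0.008,0,0,0,-1,0,0,-0.01,0,0,0,-1,0,0,-0.01,0,0,0,-1,0,0,-0.01,0,0,0,-1,0,0,-0.01,0,0,0,-1,0,0,-0.01,0,0,0,-1,0,0,-0.01,0,0,0,-1]

```text
clock: 19.65
position: [0.4642, 0.1593, 0.1333]
ee_rot: [-0.0, 0.896, 0.443, -0.0]
contact_force: [-2.0, 0.1, 6.0]
width: 0.0152
gripper_force: 50.6
```

Run:
```python
from h import *
s=manip.get_state()
q=s['ee_rot'];print(s['clock'],np.degrees(2*np.arctan2(q[2],q[1]))-90,s['contact_force'],s['moment'],s['width'])
```

```text
19.65 -37.39247369623114 [-2.04440687  0.11269176  6.03326816] [0.08234707 0.3595625  0.01455177] 0.015158064116339407
```

There is no stop torque, so I'll open, rise and look.

Emit:
move_arm:
  steps: [0,0,0,0,0,0,1,0,0,0,0,0,0,1,0,0,0,0,0,0,1,0,0,0,0,0,0,1,0,0,0,0,0,0,1,0,0,0,0,0,0.02,1,0,0,0,0,0,0.04,1,0,0,0,0,0,0.058,1,0,0,0,0,0,0.058,1,0,0,0,0,0,0.058,1]

```text
clock: 20.65
position: [0.4644, 0.1592, 0.1906]
ee_rot: [0.0, 0.896, 0.443, 0.0]
contact_force: [-0.8, 0.9, 0.0]
width: 0.0854
gripper_force: 0.0
```

Run:
```python
from h import *
a=snap('wrist','w8');s=manip.get_state()
q=s['ee_rot'];print(s['clock'],s['position'],np.degrees(2*np.arctan2(q[2],q[1]))-90,s['contact_force'],s['moment'])
print(proj(a,[.4645,.159,.146]))
cv2.imwrite('pics/c8.png',a['pixels'][100:480,120:520])
g=cv2.cvtColor(a['pixels'],cv2.COLOR_BGR2GRAY)
m=(g<50).astype(np.uint8);n,l,st,ce=cv2.connectedComponentsWithStats(m)
for i in range(1,n):
    if 60<st[i,4]<250 and 240<ce[i,0]<400 and 200<ce[i,1]<360:
        ys,xs=np.where(l==i);w=np.array([ray(a,x,y,.146)[:2] for x,y in zip(xs,ys)],np.float32)
        v=cv2.fitLine(w,cv2.DIST_L2,0,.01,.01).ravel();print(ce[i],st[i,4],v,np.degrees(np.arctan2(v[1],v[0])))
```

```text
20.7 [0.46390573 0.15913653 0.18996987] -37.39544843328565 [ 0.22872489 -0.57092553  0.18308367] [ 0.01619796  0.01769996 -0.00614927]
[321.762538   286.69211207]
[320.37113402 310.93814433] 97 [0.5936904  0.8046935  0.4559925  0.14899148] 53.58067
```

View pics/c8.png

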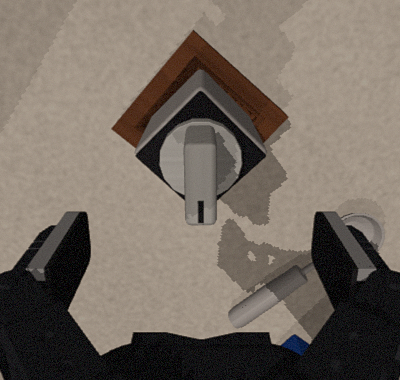

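The crop shows the bar still at the turned angle after release, with its mark at (200,211). It points to about −126° in the world, some 2.4 rad from the caddy's axis, so it is past the detent and at the stop. The caddy sits square in the dock and the gripper is clear, so I'm handing in.

```bash
python3 -c "
from rig import manip
print(manip.sign_off())"
```

```text
the job is handed in; nothing more can be done
None
```

I set the caddy down in the dock and turned its knob to about 2.4 rad by camera, past the 1.95 rad click; it stayed there on release. I handed the job in at about 21 s, but the hand-in returned no verdict.

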